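# Shut the EPROM eraser and switch its lamp on

### The job

With the fingertips, push the steel door on top of the beige EPROM eraser fully shut, and only then push the red toggle lever over so that it snaps to its other position, leaning towards the green dot. Push gently and do not grip anything, leave everything else on the desk where it is, and finish with the hand clear.

Things in the scene. Friction and masses are not known exactly. Their poses are not given: they have to be found in the camera images.
- eraser: beige metal box, 130 (x) x 260 (y) x 72 mm high, fixed. Origin: centre of its underside; x points from its front (towards the robot, more or less) to its back, y along its length, z up. On its flat top: a steel door sliding along y over the lamp chamber; aluminium rails at x = -51 and 51 (y -57 to 130) and a stop bar at y = -55, all 79 mm above the desk; the red lever at y = -95
- door (a joint): how far the steel door is open, m: 0 = fully shut (hard stop), 0.08 = fully open. It opens towards the eraser's +y, so pushing towards -y shuts it. It slides with about 1 N of friction and stays where it is left; it starts 0.05 to 0.08 open
- door_tab (a point): centre of the +y face of the black upright tab on the door: push here towards -y to shut it. Tab 56 mm wide (x), 6 thick (y); its top is 12 above this point, the door's plate 12 below. The point is 88 mm above the desk, at x = 0, y = 38 + door opening in the eraser's frame (118 when fully open; the box ends at y = 130)
- lever (a joint): red toggle lever, rad: 0 = off, leaning 0.45 from upright to the eraser's front (-x, white dot); 0.45 = upright; 0.9 = on, leaning to the back (+x, green dot). An over-centre mechanism drives it to the stop it leans towards (about 2 N at the tip to start it, less nearer upright): push it past upright and it snaps over by itself
- lever_tip (a point): top end of the red lever on its axis. The lever is a round bat, 50 long from its pivot, diameter 9 at the foot to 15 near the tip; the tip is about 123 above the desk at either stop, 128 when upright. It moves in the eraser's x-z plane
- lever_pivot (a point): pivot of the lever, at x = 0, y = -95, 78 above the desk in the eraser's frame; the lever turns about the eraser's y axis
- mouse: cream plastic computer mouse, 95 x 60 x 26, loose (mm); a bystander that must stay where it is. Origin at the centre of its underside
- tin: round brass tip-tinner tin with a red dot on its lid, diameter 51, height 23, loose (mm); a bystander that must stay where it is. Origin at the centre of its underside
- puller: small red nylon fuse puller lying flat, about 85 x 35 x 10, loose (mm); a bystander that must stay where it is. Origin at the centre of its underside
- mug: white ceramic mug, diameter 80, height 95, loose (mm); a bystander that must stay where it is. Origin at the centre of its underside
- chip: black memory chip lying flat, 18 x 38 x 6, loose (mm); a bystander that must stay where it is. Origin at the centre of its underside
- spool: grey solder spool standing on its flange, diameter 54, height 38, loose (mm); a bystander that must stay where it is. Origin at the centre of its underside

How it is judged:
By the outcome, as a careful person would: the job done as asked, in the order asked, and still so for the second after the job is handed in, with the robot touching nothing.
It also fails if it takes over 38 s, if anything falls off the work surface, if the arm or the gripper's body presses on something with over 40 N, if the wrist force passes 120 N, or if a joint passes its speed limit or range.

### The arm

A 6-joint arm with a two-finger parallel gripper is mounted at the origin on the work surface. World frame = base frame: x ahead of the robot, y to its left, z up, the work surface at z = 0. Lengths are in mm, angles in rad, forces in N, time in s.
With the tool pointing down it reaches from about 275 to 1000 mm from the base axis. Payload 8.4 kg.
Tool frame: the origin (TCP) lies at the very end of the fingers, on their centre line; the grasp point (between the pads) lies 19 mm behind it; z points along the fingers, y is the line along which they close (so a half turn about z gives the same grasp; the last joint's range is limited). The gripper opens to 85 mm and grips with 20 to 120 N. Pads are 22 mm wide; open, the fingers measure 114 mm over their backs; the gripper's body (76 mm by 85 mm) begins 54 mm behind the grasp point. The pads swing forward as they close: fully open they stand 13 mm farther back than shut.
Start: joints at [-1.311, 0.353, 1.633, -0, 1.155, -0.002], TCP at [161.761, -603.706, 231.281] pointing down, gripper open.
Joint ranges: [-2.63, 2.63], [-0.92, 2.1], [0.06, 2.66], [-1.3, 4.44], [0, 2.69], [-3.02, 3.02]. Speed limits (rad/s): [2.22, 2.22, 2.79, 3.14, 3.14, 3.14].

### API

Orientations are given as [roll, pitch, yaw] about the fixed x, y, z axes, in that order (R = Rz(yaw) Ry(pitch) Rx(roll)).
In Python, from rig import sensors, grab_frame, camera_params, order gives the robot as it stands. The module is installed in compiled form; this text tells all that it offers.
- The arm moves only by the tool move_arm, never from a script. Its argument "motion" is a list of rows, each a list of 7 numbers: the turn, a rotation vector about the tool's x, y, z in parts of the range, where 1.0 means pi/2 rad, then the shift along the tool's x, y, z in parts of the range, where 1.0 means 0.8 m, then the finger opening in m, from 0 to 0.0854. A call has 1 to 8 rows; each row is the pose to reach, as a shift and turn from the pose commanded when the call began, along the tool's axes at that moment; what a row does not reach only later rows make up. A row lasts 1/8 s, in which the tool goes at most 62.5 mm and 10.7 degrees, less where a joint would pass 70% of its speed; a pose out of reach is approached as far as the arm can. A call with a gripper value outside its range is refused whole. The fingers move at their own pace and stop on an object; "grip_force" is the grip in N (left out, the last holds). Time passes only in rows, so rows that repeat a pose let the fingers close. It gives the time, the measured TCP pose, the force, the opening and the grip force at its end, in the units of the state.
- sensors.sense(): the state, without advancing time (a new reading comes with each control period).
- grab_frame(name): name is "scene" or "top" or "wrist"; returns (picture, depth): 420x560x3 uint8, red, green, blue; 420x560 float32, mm along the optical axis (not along the pixel's ray), 0 where there is no reading.
- camera_params(name): a dict with "camera_matrix" (3x3 intrinsics, pixels), "world_from_camera" (4x4, takes a point from camera to world coordinates). Camera axes: x right, y down, z forward; pixel columns grow to the right and rows downward; lengths in mm; the calibration is good to about 2 mm. A picture is of the moment at which its call begins: read the wrist's pose just before it. camera_params takes no time and is no camera call; for the wrist camera it gives the pose at the moment of the call.
- order.sign_off(): hands the job in; it is judged then, once.
The state is a dict: "clock": time; "qpos": joint angles; "qvel": joint speeds; "joint_efforts": joint torques, N m; "eef_pos": TCP position; "tcp_rot": TCP orientation; "contact_force": force on the tool from outside, world axes, zero at the start; "wrist_torque": the same for the moment, N m; "opening": opening from 0.0 (shut) to 1.0 (fully open); "grasp_force": force on a finger pad.
Only numpy, scipy, OpenCV 4.12 (cv2) and the standard library are available. Lean on these libraries where they do the work, as an engineer would, in place of code of your own. Each camera call takes 0.05 s, during which the arm holds its last target. There are 200 camera calls.

## Working session

There is one attempt and no reset: what is moved stays moved. The work goes in short steps, Python scripts to look and compute and a tool call to move; the robot and the scene stay as the last step left them, time stands still between calls to the robot, and variables do not carry over. Pictures are saved under pics/ and viewed, at most 10 in all, crops included, and the job is handed in when it is done.

Besides the shell and the picture viewer there is one more tool, called after "Call:" as name(argument=value, ...) on one line, values as JSON. move_arm: Moves the arm, as the interface text tells. Its arguments: {"type":"object","properties":{"motion":{"type":"array","items":{"type":"array","items":{"type":"number"}}},"grip_force":{"type":"number"}},"required":["motion"]}

```bash
mkdir -p pics
python3 - <<'E'
from rig import sensors, grab_frame, camera_params
import cv2,numpy as np
s=sensors.sense();print(s['clock'],s['eef_pos'],s['tcp_rot'],s['opening'],s['contact_force'])
for n in('scene','top'):
    p,d=grab_frame(n);cv2.imwrite(f'pics/{n}0.png',p[:,:,::-1]);np.savez(f'{n}0.npz',p=p,d=d,K=camera_params(n)['camera_matrix'],T=camera_params(n)['world_from_camera'])
E
```

```text
0.0 [ 161.6242911  -603.21019532  230.54355221] [-3.14013241e+00  1.60752007e-05  2.61850947e-01] 1.0024818037663565 [ 0.04930871  0.11632165 -0.15193057]
```

View pics/top0.png

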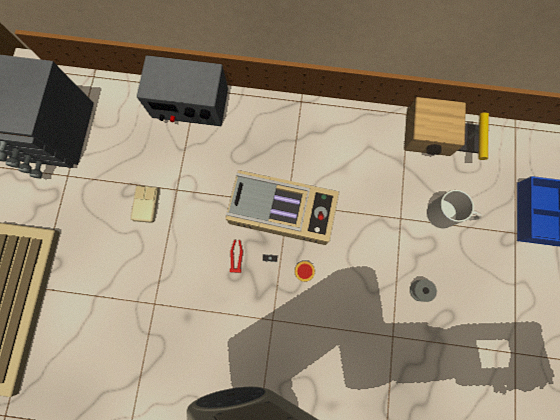

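View pics/scene0.png

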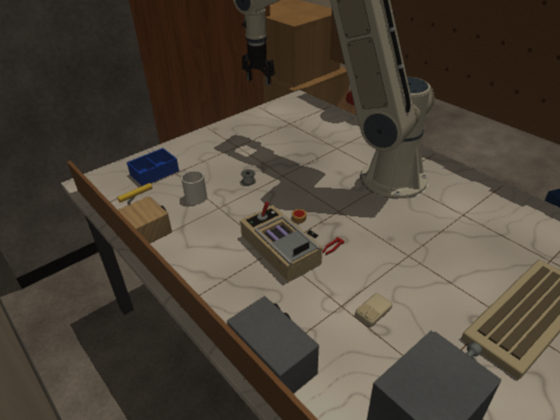

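The top view shows the eraser at about (282,207), with the black door tab at (238,194) at its left (+y) end and the red lever at (320,214). The green dot is further back than the lever and the white dot is at the front. Next I'll work out the eraser frame from depth and colour.

```bash
cat > h.py <<'E'
import numpy as np,cv2
def cloud(d,K,T):
    v,u=np.indices(d.shape);P=np.stack([(u-K[0,2])/K[0,0]*d,(v-K[1,2])/K[1,1]*d,d],-1)
    return P@T[:3,:3].T+T[:3,3]
def ray(uv,z,K,T):
    r=T[:3,:3]@np.linalg.solve(K,[uv[0],uv[1],1]);o=T[:3,3];return o+r*(z-o[2])/r[2]
E
python3 - <<'E'
from h import *
z=np.load('top0.npz');p,d,K,T=z['p'],z['d'],z['K'],z['T']
W=cloud(d,K,T);roi=np.zeros(d.shape,bool);roi[155:260,210:355]=1
m=roi&(W[...,2]>62)&(W[...,2]<100)
print(m.sum(),T[:3,3],[np.percentile(W[m][:,2],q) for q in(5,25,50,75,95)])
q=W[m][:,:2].astype(np.float32)
r=cv2.minAreaRect(q);print(r,cv2.boxPoints(r))
hs=cv2.cvtColor(p,cv2.COLOR_RGB2HSV)
red=roi&((hs[...,0]<6)|(hs[...,0]>174))&(hs[...,1]>170)&(hs[...,2]>90)
red[:, :290]=0
v,u=np.nonzero(red);print('red',u.min(),u.max(),v.min(),v.max(),W[red].round())
g=roi&(hs[...,0]>40)&(hs[...,0]<85)&(hs[...,1]>90);v,u=np.nonzero(g);print('green',u.mean(),v.mean(),len(u),W[g].mean(0))
dark=roi&(hs[...,2]<45);dark[:,265:]=0;print('tab',W[dark].round()[::3])
cv2.imwrite('pics/crop1.png',cv2.resize(p[155:260,215:350,::-1],None,fx=5,fy=5,interpolation=cv2.INTER_CUBIC))
E
```

```text
4778 [363.13565106 -12.89849469 992.28733181] [np.float64(67.93406932981101), np.float64(71.43748638916503), np.float64(73.60024902192589), np.float64(76.22838739945698), np.float64(79.61575396199314)]
((577.92626953125, 8.885459899902344), (259.9537353515625, 131.63836669921875), 84.8843994140625) [[ 500.77982  -114.70488 ]
 [ 631.8938   -126.442474]
 [ 655.07275   132.4758  ]
 [ 523.95874   144.2134  ]]
red 318 322 214 219 [[555. -79. 120.]
 [555. -81. 122.]
 [556. -83. 121.]
 [553. -79. 121.]
 [552. -81. 124.]
 [553. -84. 123.]
 [553. -86. 125.]
 [551. -77. 117.]
 [549. -79. 125.]
 [550. -81. 124.]
 [551. -84. 122.]
 [551. -86. 123.]
 [548. -77. 121.]
 [548. -79. 123.]
 [548. -82. 122.]
 [549. -84. 120.]
 [548. -86. 123.]
 [554. -81.  77.]
 [545. -80. 122.]
 [546. -82. 119.]
 [546. -84. 121.]
 [546. -86. 124.]
 [553. -84.  73.]
 [544. -82. 121.]
 [544. -85. 120.]]
green 323.25 196.33333333333334 12 [610.98206804 -87.93141729  74.07007188]
tab [[612. 118.  98.]
 [609. 115.  98.]
 [607. 115.  99.]
 [604. 117.  98.]
 [602. 116.  97.]
 [599. 118.  99.]
 [596. 120.  98.]
 [600. 115.  85.]
 [594. 115.  99.]
 [593. 116.  92.]
 [588. 116. 101.]
 [586. 119.  98.]
 [583. 120. 101.]
 [580. 120. 103.]
 [578. 122.  98.]
 [580. 116.  93.]
 [576. 117.  97.]
 [573. 119. 100.]
 [572. 119.  96.]
 [568. 118.  99.]
 [566. 118. 100.]
 [564. 118.  96.]
 [562. 118.  96.]
 [560. 122.  81.]
 [455.  41.   6.]
 [444.  42.   6.]]
```

View pics/crop1.png

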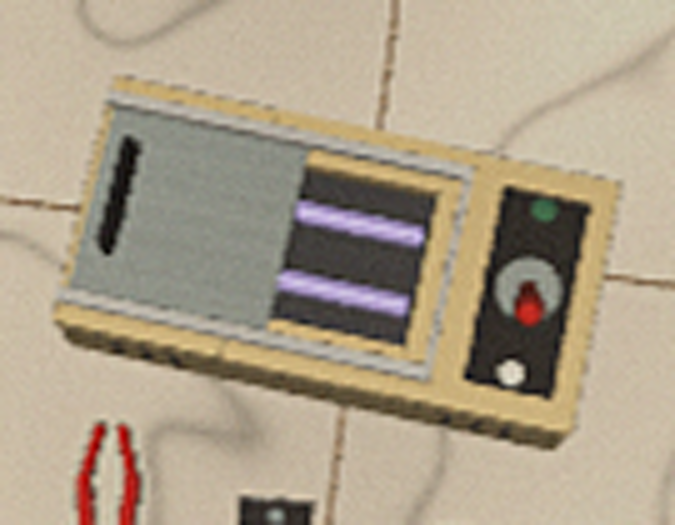

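The frame is consistent. Eraser centre is about (577.9, 8.9), x axis (0.996, -0.089). The tab face is near local y 113, so the door is about 75 mm open. The lever tip is near (548, -84, 122). I'll close the fingers, turn to yaw 1.48 and travel to a hover point behind the tab.

Units first: shifts go in shares of 0.8 m and turns go in shares of pi/2 rad. So -0.352 m / 0.8 = -0.44, 0.344 m / 0.8 = 0.43, -1.22 rad / 1.5708 = -0.7767.

Call:
move_arm(motion=[[0, 0, -0.0955, 0.0538, -0.055, 0.005, 0], [0, 0, -0.191, 0.1075, -0.11, 0.01, 0], [0, 0, -0.2865, 0.1613, -0.165, 0.015, 0], [0, 0, -0.382, 0.215, -0.22, 0.02, 0], [0, 0, -0.4775, 0.2688, -0.275, 0.025, 0], [0, 0, -0.573, 0.3225, -0.33, 0.0275, 0], [0, 0, -0.6748, 0.3763, -0.385, 0.03, 0], [0, 0, -0.7767, 0.43, -0.44, 0.0325, 0]], grip_force=20)

```text
clock: 1.1
eef_pos: [403.5, -172.8, 205.3]
tcp_rot: [3.141, 0.0, 1.487]
contact_force: [0.3, -0.9, 0.5]
opening: -0.001
grasp_force: 0.0
```

```bash
cat >> h.py <<'E'
C=np.array([577.9,8.9]);a=-0.0893
X=np.array([np.cos(a),np.sin(a)]);Y=np.array([-np.sin(a),np.cos(a)])
def go(x,y,z,s):
    "tool-axes shift (mm) from now to eraser-frame x,y and height z"
    from scipy.spatial.transform import Rotation as R
    p=np.array(s['eef_pos']);w=np.r_[C+x*X+y*Y,z]
    r=R.from_euler('xyz',s['tcp_rot'])
    tgt=R.from_euler('xyz',[np.pi,0,a+np.pi/2])
    print('t',s['clock'],'local',(p[:2]-C)@X,(p[:2]-C)@Y,p[2],'shift',r.inv().apply(w-p).round(1),'turn',(r.inv()*tgt).as_rotvec().round(3),'F',np.round(s['contact_force'],2),'open',round(s['opening'],3))
E
python3 -c "
from h import *
from rig import sensors
go(0,145,200,sensors.sense())"
```

```text
t 1.1 local -157.4540727361411 -196.57487315988791 205.30066995642193 shift [340.7 159.3   5.3] turn [0.    0.    0.005] F [ 0.26 -0.92  0.54] open -0.001
```

Scaled: 0.34 m / 0.8 = 0.425, 0.005 m / 0.8 = 0.0063.

Call:
move_arm(motion=[[0, 0, 0, 0.0625, 0.03, 0, 0], [0, 0, 0, 0.125, 0.06, 0, 0], [0, 0, 0, 0.1875, 0.09, 0, 0], [0, 0, 0, 0.25, 0.12, 0, 0], [0, 0, 0, 0.3125, 0.15, 0, 0], [0, 0, 0, 0.375, 0.18, 0, 0], [0, 0, 0, 0.425, 0.1988, 0.0063, 0], [0, 0, 0, 0.425, 0.1988, 0.0063, 0]])

```text
clock: 2.1
eef_pos: [592.0, 152.3, 199.3]
tcp_rot: [-3.141, -0.0, 1.485]
contact_force: [-1.0, -0.1, -0.2]
opening: -0.001
grasp_force: 0.0
```

```bash
python3 -c "
from h import *
from rig import sensors,grab_frame,camera_params
go(0,140,86,sensors.sense())
P=camera_params('wrist');p,d=grab_frame('wrist');cv2.imwrite('pics/w1.png',p[:,:,::-1])
K,T=P['camera_matrix'],P['world_from_camera']
W=cloud(d,K,T);L=np.stack([(W[...,:2]-C)@X,(W[...,:2]-C)@Y,W[...,2]],-1)
hs=cv2.cvtColor(p,cv2.COLOR_RGB2HSV)
m=(hs[...,2]<50)&(L[...,2]>93)&(L[...,2]<106)&(abs(L[...,0])<40)&(L[...,1]>60)&(L[...,1]<130)
print(m.sum(),np.percentile(L[m],[2,50,98],axis=0))
"
```

```text
t 2.1 local 1.2448471381343857 144.10326444151374 199.33340106823445 shift [ -4.1  -1.2 113.3] turn [-0.001 -0.     0.003] F [-0.97 -0.08 -0.23] open -0.001
647 [[-24.72333743 112.34874689  93.34639432]
 [ -1.0443215  116.49146358  99.94851877]
 [ 27.28504173 117.59562053 101.9595421 ]]
```

View pics/w1.png

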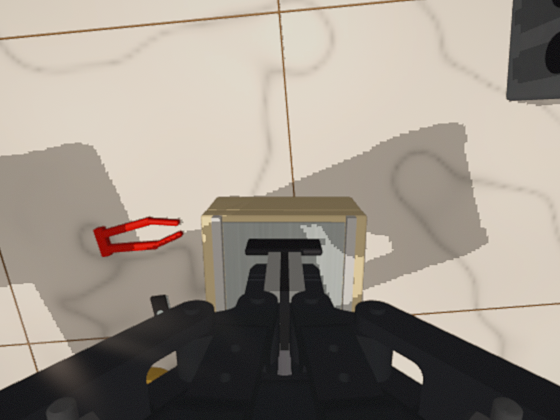

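The wrist view shows the tab at about (284,247), centred between the rails, with its +y face near local y 117. The finger (285,275) is beyond it. I'll descend slightly farther out.

Scaled: 0.113 m / 0.8 = 0.1413, 0.105 m / 0.8 = 0.1313.

Call:
move_arm(motion=[[0, 0, 0, 0.005, -0.0013, 0.025, 0], [0, 0, 0, 0.005, -0.0013, 0.0563, 0], [0, 0, 0, 0.005, -0.0013, 0.0875, 0], [0, 0, 0, 0.005, -0.0013, 0.1125, 0], [0, 0, 0, 0.005, -0.0013, 0.1313, 0], [0, 0, 0, 0.005, -0.0013, 0.1413, 0], [0, 0, 0, 0.005, -0.0013, 0.1413, 0]])

```text
clock: 3.02
eef_pos: [590.7, 153.6, 87.1]
tcp_rot: [-3.141, 0.0, 1.481]
contact_force: [0.2, -0.1, 0.1]
opening: 0.0
grasp_force: 0.0
```

```bash
python3 -c "
from h import *
from rig import sensors
go(0,49,86,sensors.sense())"
```

```text
t 3.025 local -0.19997512999899314 145.23125308613197 87.11451636564024 shift [-96.2   0.2   1.1] turn [-0.001  0.    -0.   ] F [ 0.23 -0.11  0.09] open 0.0
```

Scaled: -0.056 m / 0.8 = -0.07, -0.048 m / 0.8 = -0.06.

Call:
move_arm(motion=[[0, 0, 0, -0.01, 0, 0, 0], [0, 0, 0, -0.0175, 0, 0, 0], [0, 0, 0, -0.0238, 0, 0, 0], [0, 0, 0, -0.0313, 0, 0, 0], [0, 0, 0, -0.04, 0, 0, 0], [0, 0, 0, -0.05, 0, 0, 0], [0, 0, 0, -0.06, 0, 0, 0], [0, 0, 0, -0.07, 0, 0, 0]])

```text
clock: 4.03
eef_pos: [586.0, 97.6, 87.3]
tcp_rot: [3.141, -0.0, 1.482]
contact_force: [1.1, 2.2, 0.9]
opening: -0.003
grasp_force: 0.7
```

Scaled: -0.035 m / 0.8 = -0.0438, -0.034 m / 0.8 = -0.0425.

Call:
move_arm(motion=[[0, 0, 0, -0.0088, 0, 0, 0], [0, 0, 0, -0.0175, 0, 0, 0], [0, 0, 0, -0.025, 0, 0, 0], [0, 0, 0, -0.0313, 0, 0, 0], [0, 0, 0, -0.0363, 0, 0, 0], [0, 0, 0, -0.04, 0, 0, 0], [0, 0, 0, -0.0425, 0, 0, 0], [0, 0, 0, -0.0438, 0, 0, 0]])

```text
clock: 5.03
eef_pos: [582.7, 63.2, 87.3]
tcp_rot: [-3.142, 0.0, 1.482]
contact_force: [0.2, 0.4, 0.0]
opening: -0.0
grasp_force: 0.6
```

```bash
python3 -c "
from h import *
from rig import sensors
go(0,49,86,sensors.sense())"
```

```text
t 5.025 local -0.023155986142740836 54.548460187186784 87.25780124405524 shift [-5.5  0.   1.3] turn [-0.  0.  0.] F [0.17 0.39 0.01] open -0.0
```

Now at local y 54.5, with the stop expected near 49. I'll creep the rest of the way and watch the force.

Scaled: -0.003 m / 0.8 = -0.0038, -0.002 m / 0.8 = -0.0025.

Call:
move_arm(motion=[[0, 0, 0, -0.0013, 0, 0, 0], [0, 0, 0, -0.0025, 0, 0, 0], [0, 0, 0, -0.0038, 0, 0, 0], [0, 0, 0, -0.0038, 0, 0, 0]])

```text
clock: 5.52
eef_pos: [582.5, 60.5, 87.3]
tcp_rot: [-3.142, -0.0, 1.482]
contact_force: [1.5, 2.7, -0.7]
opening: -0.002
grasp_force: 1.4
```

Scaled: -0.002 m / 0.8 = -0.0025, -0.001 m / 0.8 = -0.0013.

Call:
move_arm(motion=[[0, 0, 0, -0.0013, 0, 0, 0], [0, 0, 0, -0.0025, 0, 0, 0], [0, 0, 0, -0.0025, 0, 0, 0]])

```text
clock: 5.9
eef_pos: [582.5, 60.3, 87.4]
tcp_rot: [3.141, -0.003, 1.481]
contact_force: [0.7, 13.3, -0.4]
opening: 0.003
grasp_force: 6.7
```

It stopped dead with 13 N, so the door is on its hard stop. I'll back off and check with the cameras.

Scaled: -0.11 m / 0.8 = -0.1375, -0.07 m / 0.8 = -0.0875.

Call:
move_arm(motion=[[0, 0, 0, 0.005, 0, 0, 0], [0, 0, 0, 0.0188, 0, 0, 0], [0, 0, 0, 0.0313, 0, 0, 0], [0, 0, 0, 0.0313, 0, -0.0375, 0], [0, 0, 0, 0.0313, 0, -0.0875, 0], [0, 0, 0, 0.0313, 0, -0.1375, 0], [0, 0, 0, 0.0313, 0, -0.1375, 0]])

```text
clock: 6.78
eef_pos: [586.7, 83.9, 200.7]
tcp_rot: [3.136, -0.001, 1.482]
contact_force: [-0.3, -1.3, -1.1]
opening: -0.0
grasp_force: 0.0
```

```bash
cat > look.py <<'E'
import sys
from h import *
from rig import sensors,grab_frame,camera_params
go(-75,-95,170,sensors.sense())
n=sys.argv[1];out=[]
for c in('top','scene'):
    P=camera_params(c);p,d=grab_frame(c)
    K,T=P['camera_matrix'],P['world_from_camera'];W=cloud(d,K,T);L=np.stack([(W[...,:2]-C)@X,(W[...,:2]-C)@Y,W[...,2]],-1)
    hs=cv2.cvtColor(p,cv2.COLOR_RGB2HSV)
    m=(hs[...,2]<60)&(L[...,2]>90)&(L[...,2]<106)&(abs(L[...,0])<40)&(L[...,1]>10)&(L[...,1]<60)
    if m.sum():print(c,'tab',m.sum(),np.percentile(L[m],[5,50,95],axis=0).round(1).tolist())
    r=((hs[...,0]<6)|(hs[...,0]>174))&(hs[...,1]>150)&(L[...,2]>85)&(L[...,2]<140)&(abs(L[...,1]+95)<25)&(abs(L[...,0])<60)
    if r.sum():print(c,'lever',r.sum(),np.percentile(L[r],[5,50,95],axis=0).round(1).tolist())
    u,v=(282,207) if c=='top' else (282,240)
    out.append(cv2.resize(p[v-65:v+65,u-80:u+80,::-1],(400,325),interpolation=cv2.INTER_CUBIC))
cv2.imwrite(f'pics/{n}.png',np.hstack(out))
E
python3 look.py l1
```

```text
t 6.775 local 2.0369157454973212 75.48512343552743 200.71668743155593 shift [-170.5  -77.3   30.1] turn [ 0.006 -0.001  0.001] F [-0.25 -1.29 -1.07] open -0.0
top lever 32 [[-25.1, -98.3, 105.2], [-19.7, -93.6, 122.1], [-7.8, -88.4, 126.8]]
scene tab 65 [[-24.3, 36.9, 90.5], [-0.9, 40.8, 97.7], [25.2, 43.5, 102.6]]
scene lever 39 [[-16.3, -96.2, 86.8], [-8.4, -87.3, 108.2], [-0.1, -84.5, 126.1]]
```

View pics/l1.png

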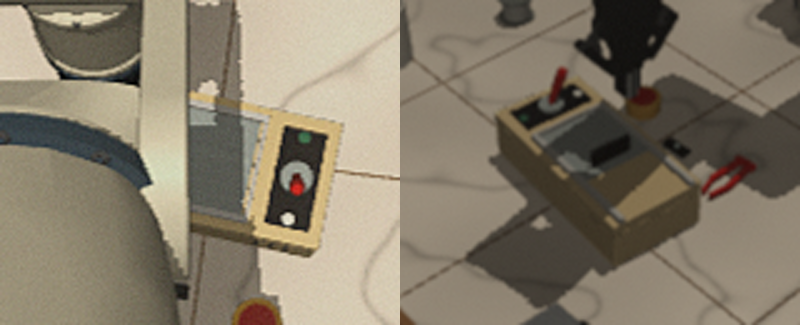

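The door meets the stop bar: the tab face is near local y 40 (38 expected, within calibration error), and the lever still leans to the white dot. Next I'll move in front of the lever.

Scaled: -0.17 m / 0.8 = -0.2125, -0.16 m / 0.8 = -0.2, -0.006 rad / 1.5708 = -0.0038.

Call:
move_arm(motion=[[-0.0019, 0, 0, -0.05, -0.0225, 0, 0], [-0.0038, 0, 0, -0.1, -0.045, 0, 0], [-0.0038, 0, 0, -0.15, -0.0675, 0, 0], [-0.0038, 0, 0, -0.2, -0.09, 0, 0], [-0.0038, 0, 0, -0.2125, -0.0975, 0.025, 0], [-0.0038, 0, 0, -0.2125, -0.0975, 0.0688, 0], [-0.0038, 0, 0, -0.2125, -0.0975, 0.1, 0], [-0.0038, 0, 0, -0.2125, -0.0975, 0.1, 0]])

```text
clock: 7.88
eef_pos: [489.4, -78.8, 114.7]
tcp_rot: [3.142, -0.0, 1.482]
contact_force: [-0.2, 0.1, -0.2]
opening: 0.001
grasp_force: 0.0
```

```bash
python3 -c "
from h import *
from rig import sensors
go(-60,-95,105,sensors.sense())"
```

```text
t 7.875 local -80.32320683610293 -95.21726976798568 114.70111823768613 shift [ 0.2 20.3  9.7] turn [ 0. -0.  0.] F [-0.21  0.12 -0.22] open 0.001
```

Scaled: 0.044 m / 0.8 = 0.055, 0.04 m / 0.8 = 0.05.

Call:
move_arm(motion=[[0, 0, 0, 0, 0.0075, 0.0075, 0], [0, 0, 0, 0, 0.0175, 0.0125, 0], [0, 0, 0, 0, 0.0263, 0.0125, 0], [0, 0, 0, 0, 0.0338, 0.0125, 0], [0, 0, 0, 0, 0.04, 0.0125, 0], [0, 0, 0, 0, 0.045, 0.0125, 0], [0, 0, 0, 0, 0.05, 0.0125, 0], [0, 0, 0, 0, 0.055, 0.0125, 0]])

```text
clock: 8.88
eef_pos: [534.3, -83.0, 107.3]
tcp_rot: [3.139, -0.0, 1.482]
contact_force: [-6.5, 1.1, 5.0]
opening: -0.002
grasp_force: 3.0
```

Call:
move_arm(motion=[[0, 0, 0, 0, 0.005, 0, 0], [0, 0, 0, 0, 0.01, 0, 0], [0, 0, 0, 0, 0.0138, 0, 0], [0, 0, 0, 0, 0.0163, 0, 0], [0, 0, 0, 0, 0.0188, 0, 0], [0, 0, 0, 0, 0.0188, 0, 0]])

```text
clock: 9.62
eef_pos: [551.0, -84.5, 107.7]
tcp_rot: [3.135, 0.0, 1.482]
contact_force: [0.1, 0.8, -0.2]
opening: -0.001
grasp_force: 0.0
```

```bash
python3 look.py l2
```

```text
t 9.625 local -18.42226953470493 -95.404933405046 107.67742029043691 shift [  0.4 -56.2 -62.7] turn [0.007 0.    0.   ] F [ 0.11  0.83 -0.21] open -0.001
top tab 54 [[-25.6, 32.4, 96.3], [-0.4, 34.8, 99.1], [22.3, 37.6, 101.8]]
scene tab 56 [[-22.7, 36.7, 91.1], [1.4, 40.5, 96.9], [23.5, 44.2, 103.5]]
scene lever 29 [[1.5, -92.7, 90.2], [6.4, -87.9, 111.7], [10.4, -83.9, 127.9]]
```

View pics/l2.png

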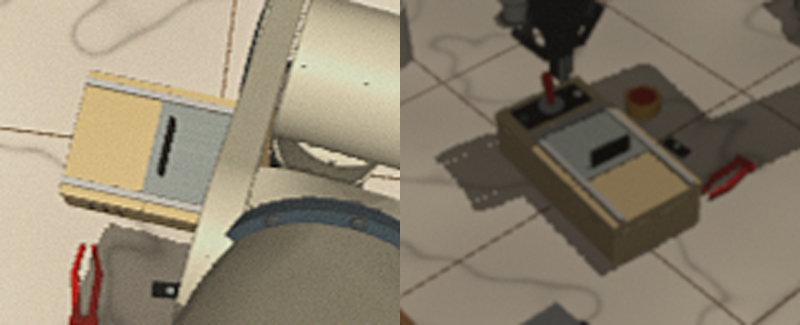

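Contact force is back to zero and the lever now leans towards the back. In the top view the tab centre is at local y 35, which means shut. I'll retract to the front, rise and confirm.

Scaled: -0.19 m / 0.8 = -0.2375, -0.14 m / 0.8 = -0.175.

Call:
move_arm(motion=[[0, 0, 0, 0, -0.0188, 0, 0], [0, 0, 0, 0, -0.0563, 0, 0], [0, 0, 0, 0, -0.0938, 0, 0], [0, 0, 0, 0, -0.1125, -0.0375, 0], [0, 0, 0, -0.05, -0.1125, -0.1, 0], [0, 0, 0, -0.1125, -0.1125, -0.15, 0], [0, 0, 0, -0.175, -0.1125, -0.15, 0], [0, 0, 0, -0.2375, -0.1125, -0.15, 0]])

```text
clock: 10.72
eef_pos: [442.4, -266.9, 227.9]
tcp_rot: [3.134, 0.001, 1.482]
contact_force: [0.3, 0.2, -0.1]
opening: 0.001
grasp_force: 0.0
```

Scaled: -0.1 m / 0.8 = -0.125, -0.05 m / 0.8 = -0.0625.

Call:
move_arm(motion=[[0, 0, 0, -0.0625, 0, 0, 0], [0, 0, 0, -0.125, 0, 0, 0], [0, 0, 0, -0.125, 0, 0, 0], [0, 0, 0, -0.125, 0, 0, 0]])

```text
clock: 11.22
eef_pos: [433.5, -364.4, 226.7]
tcp_rot: [3.137, -0.001, 1.481]
contact_force: [-1.1, 0.7, 0.3]
opening: -0.004
grasp_force: 0.0
```

```bash
python3 look.py l3
```

```text
t 11.225 local -110.50148132360526 -384.7080760280206 226.6564685421837 shift [289.7  35.1  57.1] turn [ 0.005 -0.001 -0.001] F [-1.08  0.69  0.27] open -0.004
top tab 53 [[-25.6, 32.4, 96.4], [0.2, 34.7, 99.5], [22.1, 37.5, 101.9]]
top lever 65 [[0.6, -99.0, 91.4], [11.1, -94.0, 114.1], [21.6, -88.8, 124.3]]
scene tab 57 [[-23.7, 35.2, 90.5], [4.1, 40.7, 97.4], [25.8, 43.5, 103.6]]
scene lever 25 [[7.8, -93.1, 92.3], [18.5, -87.8, 114.1], [23.4, -83.3, 124.8]]
```

View pics/l3.png

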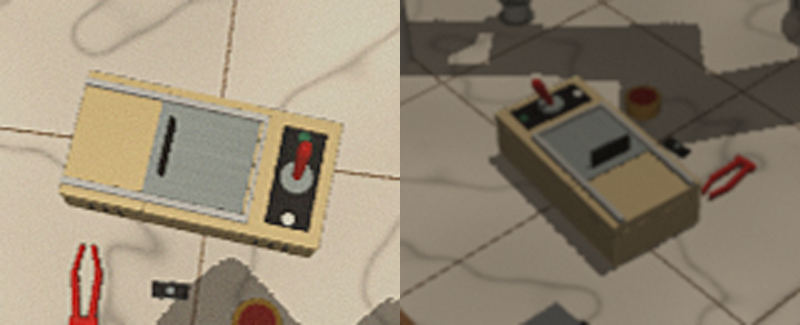

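The pictures show the door shut against the stop bar, the lever leaning to the green dot, the bystanders nearby in place and the hand clear.

```bash
python3 -c "
from rig import order
print(order.sign_off())"
```

```text
the job is handed in; nothing more can be done
None
```

The steel door was pushed shut against its hard stop, then the red lever was pushed until it snapped over to the green dot; the hand was clear when I handed the job in at about 11 s.

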